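Shut and latch the little gate in the landing's guard rail

TASK

The small steel gate in the guard rail on the landing ledge has been left standing open. Take the ball knob on its latch bar, lift the bar to pass over the striker, swing the gate shut until the bar just comes up against the rubber cushion in the catch, then let the bar down into the catch so that it lies level on the catch floor behind the striker, and let go. Be gentle: a light touch on the cushion is enough, never ram or force the bar against the catch, and leave the other things on the ledge where they are.

Things in the scene. Friction and masses are not known exactly. Their poses are not given: they have to be found in the camera images.
- railing: fixed stainless guard rail across the ledge, 900 mm long, a gate opening in its middle between two round posts (42 mm thick, 380 mm apart; handrail top 273 mm up). Origin: on the ledge, centre of the opening; x square to the rail, away from the robot; y along it to the robot's left; z up. The catch, a U-shaped steel keeper, sits beside the right (-y) post.
- catch_middle (a point): point on the railing: floor height (187 mm) and slot centre of the catch in its MIDDLE setting. The catch is clamped anywhere within 18 mm either way of it along railing x; its setting is not measured. It is 28 mm wide in y; bar slot 13.5 mm; before it the striker, a square lip 8 mm thick, 18 mm above the floor; behind it a 62 mm plate with a rubber cushion (5 N per mm; meant for under 10 N)
- gate (a joint): gate angle (rad): 0 = in line with the rail (bar then over the slot centre of a catch in middle setting), grows as the free end swings towards the robot (clockwise from above). Limits -0.15, 1.2. Tube frame 265 mm wide, about 1.3 kg, top 178 mm above the ledge, hinged at the left (+y) post, free end to the right; stays where it is left, friction about 0.5 N at the knob.
- gate_hinge (a point): point on the gate's vertical hinge axis: on the rail's middle line, 160 mm to +y of the railing's origin, 195 mm above the ledge (the height of the latch bar's pivot). It does not move when the gate swings. In the railing's axes catch_middle lies 308 mm to -y and 27.5 mm to -x of it.
- latch_bar (a joint): latch bar angle on the gate (rad): 0 = level, grows as the free end is lifted. It hangs on its lower stop at -0.05 while the gate is open; upper stop at 0.25, best not lifted to it. Lying on the catch floor it reads 0; above 0.09 its underside clears the striker. About 1.6 N lifts it at the knob; hardly any friction, it falls by its own weight.
- knob (a point): centre of the steel ball knob (28 mm across) on a 10 mm thick stem above the latch bar. The bar, 10 mm thick, 16 mm high, lies 27.5 mm in front of the gate's mid-plane and pivots parallel to the gate about a point 100 mm from the hinge axis, 195 mm above the ledge. Bar level: knob centre 140 mm from the pivot towards the free end and 32 mm above it. 25 mm clear all round.
- bar_end (a point): point on the middle line of the latch bar where it enters the catch, 208 mm from the pivot towards the free end, 8 mm above the bar's underside; the bar ends 16 mm further on.
- flask: bystander: tall reddish-brown drinking flask, 68 mm across, 210 mm high; origin under its middle. Leave it alone.
- jar: bystander: clear screw-top jar, 60 mm across, 120 mm high; origin under its middle. Leave it alone.
- mug: bystander: white mug, 80 mm across, 90 mm high; origin under its middle. Leave it alone.
- thick_book: bystander: thick blue-covered book, 210 x 150 x 36 mm, lying flat; origin under its middle. Leave it alone.
- notebook: bystander: brown notebook, 210 x 148 x 16 mm, lying flat; origin under its middle. Leave it alone.
- clock: bystander: small white digital clock, 26 x 85 x 75 mm, standing; origin under its middle. Leave it alone.
- pencil_tin: bystander: flat aluminium pencil tin, 77 x 202 x 30 mm; origin under its middle. Leave it alone.

How it is judged:
On the way:
1. the bar is lifted high enough to pass over the striker (value of joint latch_bar above 0.085 rad), for 0.1 s.
At the end, for the whole second after the job is handed in: the latch bar lies level on the catch floor between striker and cushion (bar angle -0.025 to 0.03 rad; in front of the striker it would hang lower, on top of it it would stand higher), the gate is shut (-0.085 to 0.085 rad) and at rest (value of joint latch_bar between -0.025 and 0.03 rad and value of joint gate between -0.085 and 0.085 rad and velocity of joint gate between -0.05 and 0.05 rad/s); the robot touches nothing.
It fails at once if the bar is pressed hard into the rubber cushion (more than 12 N) (contact force between latch_bar and cushion above 12 N).
It fails at once if the bar is rammed or forced against the catch (more than 30 N) (contact force between latch_bar and catch above 30 N).
It fails at once if a bystander is moved more than 20 mm (distance of any of flask, jar, mug, thick_book, notebook, clock, pencil_tin from where it was at the start of the episode above 0.02 m).
It also fails if it takes over 42 s, if anything falls off the work surface, if the arm or the gripper's body presses on something with over 40 N, if the wrist force passes 120 N, or if a joint passes its speed limit or range.

ROBOT

A 6-joint arm with a two-finger parallel gripper is mounted at the origin on the work surface. World frame = base frame: x ahead of the robot, y to its left, z up, the work surface at z = 0. Lengths are in m, angles in rad, forces in N, time in s.
With the tool pointing down it reaches from about 0.35 to 0.975 m from the base axis. Payload 4.9 kg.
Tool frame: the origin (TCP) lies midway between the tips of the shut fingers; the grasp point (between the pads) lies behind it (robot.grip_depth is the x of the grasp point in the tool frame, in m); x points along the fingers, z is the direction in which the jaws open and shut, and the axes are right-handed (so a half turn about x gives the same grasp; the last joint's range is limited). The gripper opens to 85 mm and grips with 20 to 120 N. Pads are 22 mm wide; open, the fingers measure 114 mm over their backs; the gripper's body (76 mm by 85 mm) begins 54 mm behind the grasp point. The pads swing forward as they close: fully open they stand 13 mm farther back than shut.
Start: joints at [-1.325, 0.053, 1.613, -0, 1.476, -0.119], TCP at [0.223, -0.584, 0.231] pointing down, gripper open.
Joint ranges: [-3.01, 3.01], [-1.01, 2.22], [0.06, 2.58], [-1.02, 4.17], [0.09, 2.62], [-3.14, 3.14]. Speed limits (rad/s): [2.57, 2.57, 3.14, 3.14, 3.14, 3.14].

INTERFACE

Orientations are given as a unit quaternion [x, y, z, w].
In Python, from bench import robot, get_image, calibration, workorder gives the robot as it stands. The module is installed in compiled form; this text tells all that it offers.
- The arm moves only by the shell command python3 -m creep 'ROWS'. ROWS is a JSON object of lists of equal length, an entry for each row: "claw": the opening, from 0 (shut) to 1 (fully open); "travel": the shift along the tool's x, y, z scaled (see below), a list of three; "spin": the turn about the tool's x scaled (see below). A call has exactly 5 rows; each row is the pose to reach, as a shift and turn from the pose commanded when the call began, along the tool's axes at that moment; what a row does not reach only later rows make up. The controller multiplies each number of a shift by 0.8 m and each number of a turn by 45 degrees. A row lasts 1/8 s, in which the tool goes at most 62.5 mm and 10.7 degrees, less where a joint would pass 70% of its speed; a pose out of reach is approached as far as the arm can. A call with a number of a shift or a turn outside -1 to 1 is refused whole. A call with a gripper value outside its range is refused whole. The fingers move at their own pace and stop on an object; the grip force is fixed at half the most. Time passes only in rows, so rows that repeat a pose let the fingers close, or fill a call up. It gives the time, the measured TCP pose, the force and the opening at its end, in the units of the state.
- robot.get_state(): the state, without advancing time (a new reading comes with each control period).
- get_image(name): name is "scene" or "top" or "wrist"; returns (picture, depth): 384x512x3 uint8, red, green, blue; 384x512 float32, m along the optical axis (not along the pixel's ray), 0 where there is no reading.
- calibration(name): a dict with "K" (3x3 intrinsics, pixels), "extrinsics" (4x4, takes a point from world to camera coordinates). Camera axes: x right, y up, looking along -z (the intrinsics and any distortion apply to the point x, -y, -z); pixel columns grow to the right and rows downward; lengths in m; the calibration is good to about 2 mm. A picture is of the moment at which its call begins: read the wrist's pose just before it. calibration takes no time and is no camera call; for the wrist camera it gives the pose at the moment of the call.
- workorder.sign_off(): hands the job in, once; it reports no verdict.
The state is a dict: "clock": time; "joint_positions": joint angles; "joint_vel": joint speeds; "effort": joint torques, N m; "eef_pos": TCP position; "orientation": TCP orientation; "force": force on the tool from outside, world axes, zero at the start; "wrist_torque": the same for the moment, N m; "opening": finger opening in m.
Only numpy, scipy, OpenCV 4.12 (cv2) and the standard library are available. Lean on these libraries where they do the work, as an engineer would, in place of code of your own. Each camera call takes 0.05 s, during which the arm holds its last target.

## Working session

There is one attempt and no reset: what is moved stays moved. The work goes in short steps, Python scripts to look and compute and a shell command to move; the robot and the scene stay as the last step left them, time stands still between calls to the robot, and variables do not carry over. Pictures are saved under pics/ and viewed, and the job is handed in when it is done.

```bash
mkdir -p pics; cat > h.py <<'E'
from bench import robot,get_image,calibration,workorder
import numpy as np,cv2
def save(n,f):
    im,d=get_image(n); cv2.imwrite(f'pics/{f}.png',im[:,:,::-1]); np.savez(f'pics/{f}.npz',im=im,d=d,K=calibration(n)['K'],E=calibration(n)['extrinsics'])
    return im,d
def pt(f,u,v,dep=None):
    z=np.load(f'pics/{f}.npz');K=z['K'];E=z['E'];d=z['d'][int(v),int(u)] if dep is None else dep
    c=np.array([(u-K[0,2])/K[0,0]*d,-(v-K[1,2])/K[1,1]*d,-d,1]);return (np.linalg.inv(E)@c)[:3]
def onplane(f,u,v,h):
    a=pt(f,u,v,0.0);b=pt(f,u,v,1.0);t=(h-a[2])/(b[2]-a[2]);return a+t*(b-a)
def px(f,p):
    z=np.load(f'pics/{f}.npz');c=z['E']@np.append(p,1);K=z['K'];return np.array([K[0,0]*c[0]/-c[2]+K[0,2],K[1,1]*-c[1]/-c[2]+K[1,2],-c[2]])
E
python3 - <<'E'
from h import *
np.set_printoptions(precision=3,suppress=True)
for n in('scene','top','wrist'):
    save(n,n+'0'); c=calibration(n); print(n,c['K'],np.linalg.inv(c['extrinsics']), c.keys())
s=robot.get_state();print(s,robot.grip_depth)
E
```

```text
scene [[377.955   0.    257.513]
 [  0.    377.955 192.637]
 [  0.      0.      1.   ]] [[ 0.879 -0.288  0.379  0.932]
 [ 0.476  0.563 -0.676 -0.72 ]
 [-0.019  0.775  0.632  0.867]
 [ 0.     0.     0.     1.   ]] dict_keys(['K', 'extrinsics'])
top [[386.469   0.    257.099]
 [  0.    386.469 192.126]
 [  0.      0.      1.   ]] [[-0.009  0.987 -0.161  0.281]
 [-1.    -0.007  0.012  0.052]
 [ 0.011  0.161  0.987  1.392]
 [ 0.     0.     0.     1.   ]] dict_keys(['K', 'extrinsics'])
wrist [[343.926   0.    254.469]
 [  0.    343.926 187.207]
 [  0.      0.      1.   ]] [[ 0.357  0.899  0.252  0.287]
 [-0.934  0.344  0.095 -0.56 ]
 [-0.001 -0.269  0.963  0.372]
 [ 0.     0.     0.     1.   ]] dict_keys(['K', 'extrinsics'])
{'clock': 0.15, 'joint_positions': array([-1.325,  0.053,  1.614, -0.   ,  1.476, -0.119]), 'joint_vel': array([ 0.001, -0.002, -0.004, -0.001, -0.001, -0.   ]), 'effort': array([  0.   , -39.424, -37.072,  -0.   ,   0.005,  -0.   ]), 'eef_pos': array([ 0.223, -0.583,  0.23 ]), 'orientation': array([ 0.401,  0.583, -0.401,  0.582]), 'force': array([-0.289, -1.05 , -0.38 ]), 'wrist_torque': array([-0.008, -0.057, -0.023]), 'opening': 0.085427545142362} -0.0187
```

View pics/scene0.png

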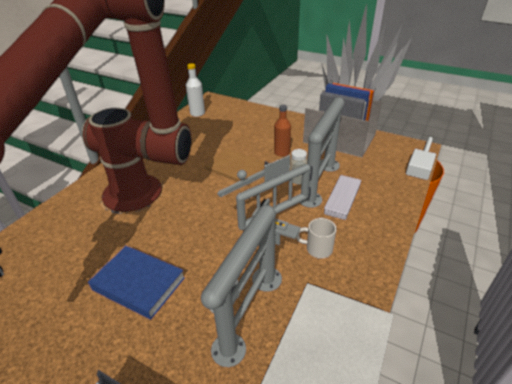

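View pics/top0.png

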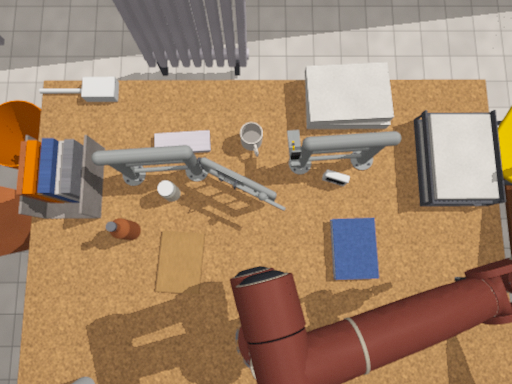

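View pics/wrist0.png

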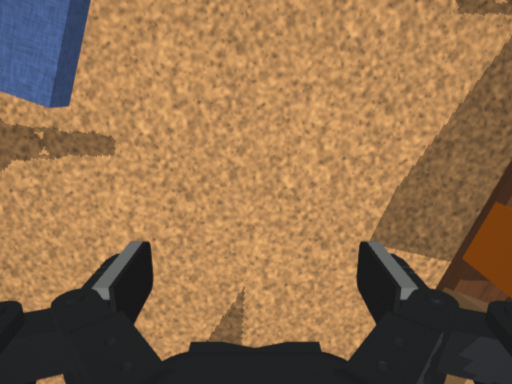

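```bash
python3 - <<'E'
from h import *
a=cv2.imread('pics/scene0.png')[80:380,180:380];cv2.imwrite('pics/s0z.png',cv2.resize(a[:200],None,fx=4,fy=3.0,interpolation=cv2.INTER_CUBIC)[:600])
a=cv2.imread('pics/top0.png')[110:230,90:410];cv2.imwrite('pics/t0z.png',cv2.resize(a,None,fx=2.5,fy=2.5,interpolation=cv2.INTER_CUBIC))
a=cv2.imread('pics/top0.png')[140:220,190:310];cv2.imwrite('pics/t0zz.png',cv2.resize(a,None,fx=6,fy=6,interpolation=cv2.INTER_CUBIC))
E
```

```text
(no output)
```

View pics/s0z.png

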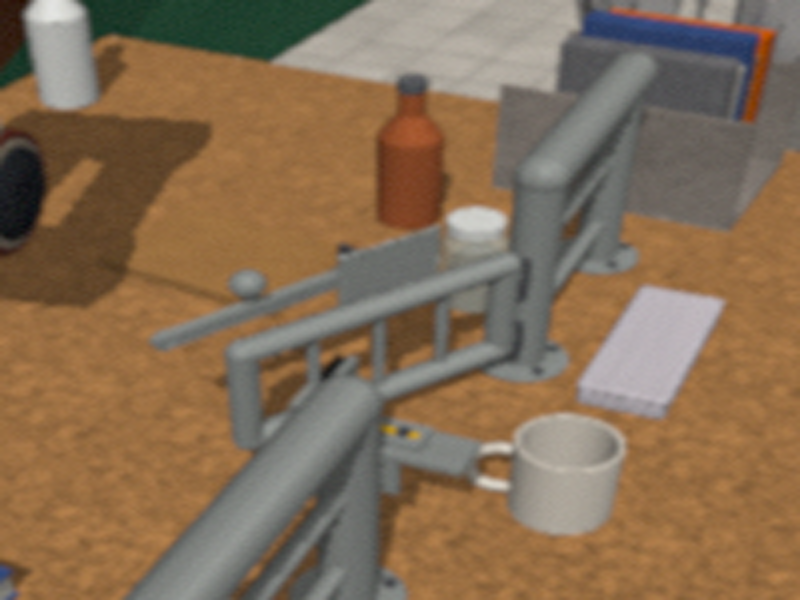

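View pics/t0z.png

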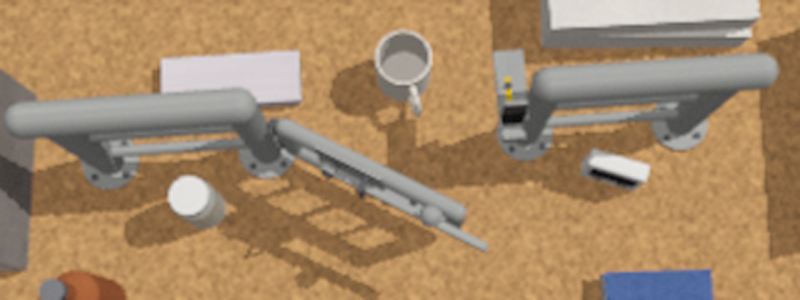

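View pics/t0zz.png

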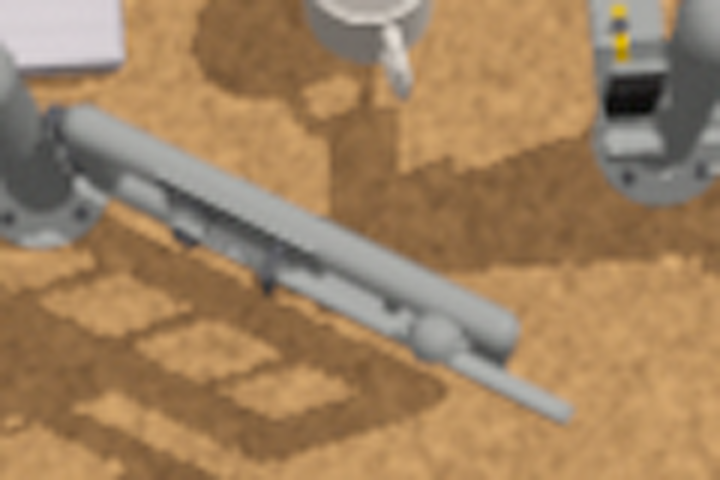

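```bash
python3 - <<'E'
from h import *
np.set_printoptions(precision=4,suppress=True)
def tri(a,b):
    A=[];B=[]
    for f,u,v in(a,b):
        o=pt(f,u,v,0.);d=pt(f,u,v,1.)-o;d/=np.linalg.norm(d);P=np.eye(3)-np.outer(d,d);A.append(P);B.append(P@o)
    x=np.linalg.lstsq(np.vstack(A),np.hstack(B),rcond=None)[0];return x
T='top0';S='scene0'
print('knob tri',tri((T,262.8,196.3),(S,241.5,174.3)),'knob plane.22',onplane(T,262.8,196.3,.22),'depth',pt(T,263,196),pt(S,241,174))
print('barend tip',onplane(T,190+568/6,140+413/6,.186),pt(T,284,208),tri((T,190+568/6,140+413/6),(S,180+158/4,80+342/3)))
# posts' tops / handrail: depth segmentation 
d=np.load('pics/top0.npz')
im=d['im'];H,W=384,512
pts=[]
for v in range(120,200):
  for u in range(85,410):
    if d['d'][v,u]>0:
      p=pt(T,u,v)
      if p[2]>.262 and p[2]<.285: pts.append((u,v,*p))
pts=np.array(pts);print(len(pts))
for lo,hi in((85,200),(290,410)):
  q=pts[(pts[:,0]>lo)&(pts[:,0]<hi)][:,2:]
  m=q.mean(0);w=np.linalg.svd(q[:,:2]-m[:2],full_matrices=False)[2][0];t=(q[:,:2]-m[:2])@w
  print(len(q),m,w,t.min(),t.max(),q[:,2].max(), m[:2]+w*t.min(),m[:2]+w*t.max())
q=pts[:,2:];m=q.mean(0);w=np.linalg.svd(q[:,:2]-m[:2],full_matrices=False)[2][0];print(m,w)
for n,u,v in(('striker',295.5,163.5),('black',295.7,156),('yellow',293.5,145),('plate',296,148)):
  print(n,pt(T,u,v))
E
```

```text
knob tri [0.4616 0.0219 0.2201] knob plane.22 [0.4596 0.0205 0.22  ] depth [0.4584 0.0203 0.2342] [0.4675 0.0144 0.2286]
barend tip [ 0.4245 -0.0487  0.186 ] [ 0.4264 -0.0461  0.1924] [ 0.4269 -0.0471  0.1841]
2169
1092 [0.5819 0.3837 0.2684] [-0.0637  0.998 ] -0.1452405912989477 0.14792488337369428 0.2767974517926777 [0.5911 0.2388] [0.5725 0.5313]
1077 [ 0.6223 -0.2501  0.2687] [-0.0635  0.998 ] -0.1504409990922899 0.14597017246942096 0.2777894157318348 [ 0.6319 -0.4003] [ 0.613  -0.1045]
[0.602  0.069  0.2685] [ 0.0636 -0.998 ]
striker [ 0.5668 -0.0846  0.2012]
black [ 0.5822 -0.0819  0.2356]
yellow [ 0.6304 -0.0809  0.1907]
plate [ 0.6215 -0.0892  0.1868]
```

```bash
python3 - <<'E'
from h import *
from scipy.spatial.transform import Rotation as R
np.set_printoptions(precision=3,suppress=True,linewidth=200)
o=np.array([.602,.0665]);X=np.array([.998,.0636]);Y=np.array([-.0636,.998])
for u in(293,296):
  for v in range(134,172):
    p=pt('top0',u,v);im=np.load('pics/top0.npz')['im'];r=p[:2]-o;print(u,v,[round(float(x)*1000) for x in (r@X,r@Y,p[2])],im[v,u])
s=robot.get_state();M=R.from_quat(s['orientation']).as_matrix();print(M)
d=np.array([.4606,.0212,.30])-s['eef_pos'];print('tool-axis shift',M.T@d,M.T@d/.8)
E
```

```text
293 134 [59, -152, 180] [168 168 165]
293 135 [56, -152, 177] [167 168 164]
293 136 [53, -152, 176] [166 167 164]
293 137 [49, -151, 181] [166 167 164]
293 138 [45, -151, 180] [167 167 164]
293 139 [41, -150, 184] [169 170 167]
293 140 [37, -149, 187] [189 176 144]
293 141 [34, -149, 185] [215 187  55]
293 142 [31, -149, 183] [199 170  66]
293 143 [24, -147, 195] [113 106  98]
293 144 [23, -148, 190] [96 94 98]
293 145 [19, -147, 191] [151 127  72]
293 146 [17, -148, 186] [211 176   0]
293 147 [14, -147, 186] [216 180   0]
293 148 [11, -147, 184] [173 140   0]
293 149 [6, -146, 190] [174 141   0]
293 150 [2, -146, 191] [172 154 111]
293 151 [-17, -138, 250] [154 155 152]
293 152 [-20, -138, 250] [99 99 96]
293 153 [-22, -138, 248] [41 36 39]
293 154 [-25, -138, 246] [46 44 40]
293 155 [-28, -137, 247] [39 35 36]
293 156 [-30, -138, 241] [23 20 22]
293 157 [-29, -139, 226] [19 17 17]
293 158 [-29, -141, 212] [15 14 16]
293 159 [-30, -142, 201] [63 65 63]
293 160 [-30, -143, 188] [107 108 106]
293 161 [-33, -143, 187] [144 145 143]
293 162 [-35, -143, 183] [173 174 171]
293 163 [-44, -
[... 1186 characters left out ...]
5]
296 157 [-30, -149, 225] [19 16 19]
296 158 [-29, -150, 211] [17 16 18]
296 159 [-30, -152, 200] [74 74 71]
296 160 [-30, -153, 186] [116 117 114]
296 161 [-33, -153, 183] [145 147 143]
296 162 [-36, -153, 185] [172 174 171]
296 163 [-43, -150, 201] [172 173 170]
296 164 [-47, -150, 202] [163 164 161]
296 165 [-50, -150, 202] [126 125 123]
296 166 [-50, -151, 188] [84 86 83]
296 167 [-12, -175, 4] [102 105 103]
296 168 [-16, -175, 4] [115 116 114]
296 169 [-21, -174, 7] [113 114 112]
296 170 [-24, -174, 4] [116 117 115]
296 171 [-26, -174, 0] [123 124 121]
[[-0.     0.934  0.357]
 [ 0.002  0.357 -0.934]
 [-1.     0.    -0.002]]
tool-axis shift [-0.069  0.438 -0.48 ] [-0.086  0.547 -0.6  ]
```

```bash
python3 -m creep '{"claw":[1,1,1,1,1],"travel":[[-0.024,0.048,-0.054],[-0.048,0.096,-0.108],[-0.072,0.144,-0.162],[-0.096,0.192,-0.216],[-0.12,0.24,-0.27]],"spin":[0,0,0,0,0]}'
python3 -m creep '{"claw":[1,1,1,1,1],"travel":[[0,0.05,-0.056],[0,0.1,-0.11],[0,0.15,-0.166],[0,0.2,-0.22],[0,0.25,-0.27]],"spin":[0,-0.2,-0.4,-0.6,-0.8]}'
cat > go.py <<'E'
import sys
from h import *
from scipy.spatial.transform import Rotation as R
np.set_printoptions(precision=4,suppress=True)
s=robot.get_state();M=R.from_quat(s['orientation']).as_matrix()
print('t',s['clock'],'pos',s['eef_pos'],'zyaw',np.degrees(np.arctan2(M[1,2],M[0,2])),'F',s['force'],'open',s['opening'],'tilt',M[:,0]);print('q',s['joint_positions'])
if len(sys.argv)>3:
    print('units',M.T@(np.array([float(a) for a in sys.argv[1:4]])-s['eef_pos'])/.8)
E
python3 go.py .4606 .0212 .30
```

```text
clock: 0.78
eef_pos: [0.3255, -0.3117, 0.3276]
orientation: [0.401, 0.582, -0.401, 0.582]
force: [0.8, 0.7, 0.3]
opening: 0.0851
clock: 1.4
eef_pos: [0.4353, -0.0384, 0.3273]
orientation: [0.2, 0.678, -0.2, 0.679]
force: [0.8, -0.9, 0.3]
opening: 0.0856
t 1.4 pos [ 0.4353 -0.0384  0.3273] zyaw -32.78366560515552 F [ 0.7609 -0.8731  0.2795] open 0.0855729638655403 tilt [ 0.0007 -0.0003 -1.    ]
q [-0.2586 -0.4535  1.8921 -0.0001  1.7022  0.3136]
units [ 0.0341  0.0798 -0.0137]
```

```bash
python3 -m creep '{"claw":[1,1,1,1,1],"travel":[[0.0,0.04,-0.007],[0.01,0.08,-0.014],[0.02,0.08,-0.014],[0.02,0.08,-0.014],[0.02,0.08,-0.014]],"spin":[-0.07,-0.147,-0.147,-0.147,-0.147]}'
python3 go.py .4606 .0212 .30; python3 -c "
from h import *
save('wrist','w1');print(px('w1',np.array([.4606,.0212,.22])))"
```

```text
clock: 2.02
eef_pos: [0.4604, 0.0185, 0.3115]
orientation: [0.162, 0.688, -0.163, 0.688]
force: [-0.7, -0.3, -0.1]
opening: 0.085
t 2.025 pos [0.4604 0.0185 0.3115] zyaw -26.582650280257365 F [-0.6808 -0.2506 -0.1314] open 0.08499341989132778 tilt [ 0.0001 -0.0003 -1.    ]
q [-0.1215 -0.3876  1.8706 -0.0002  1.6585  0.3425]
units [ 0.0143  0.0031 -0.0014]
[2.51487681e+02 1.87388423e+02 2.42066639e-01]
```

View pics/w1.png

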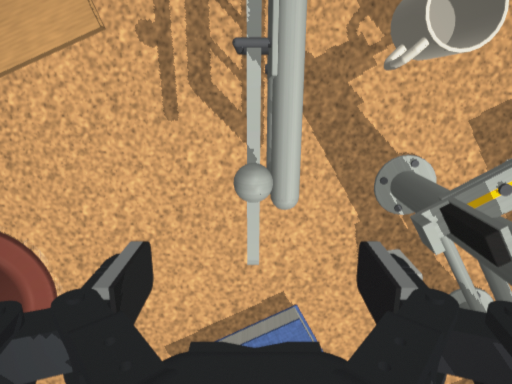

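```bash
python3 - <<'E'
from h import *
im=np.load('pics/w1.npz')['im']
g=cv2.GaussianBlur(cv2.cvtColor(im,cv2.COLOR_RGB2GRAY),(5,5),1)
c=cv2.HoughCircles(g[140:220,210:300],cv2.HOUGH_GRADIENT,1,40,param1=80,param2=10,minRadius=14,maxRadius=26);print(c)
print(onplane('w1',253,182.5,.22), pt('w1',253,182))
E
python3 go.py .4606 .0212 .201
```

```text
[[[42.5 41.5 19.9]
  [74.5 13.5 24.3]
  [21.5  6.5 15.8]]]
[0.4631472 0.0239054 0.22     ] [0.46485381 0.02720909 0.23273802]
t 2.075 pos [0.4606 0.0185 0.3117] zyaw -26.5819043447569 F [ 0.1363  0.2841 -0.246 ] open 0.08554617265296269 tilt [ 0.0007 -0.0002 -1.    ]
q [-0.1215 -0.3878  1.8702 -0.0001  1.6584  0.3424]
units [ 0.1384  0.003  -0.0016]
```

```bash
python3 go.py .462 .0225 .200|tail -1; python3 -m creep '{"claw":[1,1,1,1,1],"travel":[[0.04,0.005,0],[0.08,0.005,0],[0.11,0.005,0],[0.14,0.005,0],[0.14,0.005,0]],"spin":[0,0,0,0,0]}'
python3 go.py .462 .0225 .20;  python3 -c "
from h import *
save('wrist','w2')"
```

```text
units [ 0.1397  0.0053 -0.0008]
clock: 2.7
eef_pos: [0.4611, 0.0224, 0.1975]
orientation: [0.162, 0.69, -0.163, 0.687]
force: [-0.2, 0.5, -0.9]
opening: 0.0854
t 2.7 pos [0.4611 0.0224 0.1975] zyaw -26.562309683087186 F [-0.1979  0.4702 -0.8927] open 0.08542636524788927 tilt [-0.0038  0.0004 -1.    ]
q [-0.1129 -0.3305  2.015  -0.      1.4609  0.3507]
units [-0.0031  0.0006  0.0009]
```

View pics/w2.png

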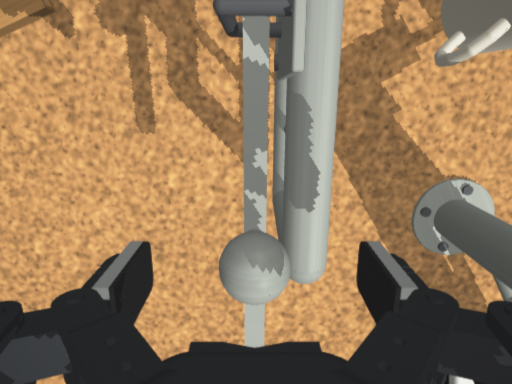

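```bash
python3 -c "
from h import *
print(px('w2',np.array([.4611,.0224,.2162])), onplane('w2',254.5,267,.22))"
```

```text
[2.49998474e+02 2.67284826e+02 1.38232739e-01] [0.46370813 0.02356739 0.22      ]
```

```bash
python3 -m creep '{"claw":[0.45,0.3,0.1,0,0],"travel":[[-0.002,0.001,0.002],[-0.002,0.001,0.002],[-0.002,0.001,0.002],[-0.002,0.001,0.002],[-0.002,0.001,0.002]],"spin":[0,0,0,0,0]}'
python3 go.py;  python3 -c "
from h import *
save('wrist','w3')"
```

```text
clock: 3.38
eef_pos: [0.4647, 0.0227, 0.2019]
orientation: [0.162, 0.688, -0.162, 0.689]
force: [-0.6, -1.3, 4.5]
opening: 0.0252
t 3.375 pos [0.4647 0.0227 0.2019] zyaw -26.479862433474885 F [-0.6446 -1.2998  4.492 ] open 0.025213062378944107 tilt [ 0.0015 -0.0005 -1.    ]
q [-0.1111 -0.3279  2.0057 -0.0003  1.4623  0.3511]
```

View pics/w3.png

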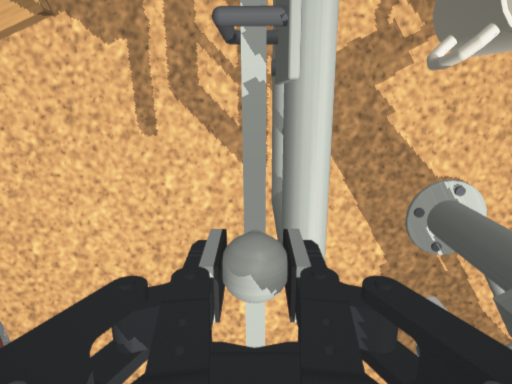

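```bash
python3 -m creep '{"claw":[0,0,0,0,0],"travel":[[0,0,0],[-0.004,0.001,0],[-0.008,0.002,0],[-0.012,0.003,0],[-0.016,0.0045,0]],"spin":[0,0,0,0,0]}'
python3 go.py
```

```text
clock: 4.05
eef_pos: [0.465, 0.0255, 0.2132]
orientation: [0.161, 0.689, -0.163, 0.687]
force: [-3.9, -5.4, -0.9]
opening: 0.0246
t 4.05 pos [0.465  0.0255 0.2132] zyaw -26.49782678391946 F [-3.9011 -5.3962 -0.8754] open 0.0246084867206813 tilt [-0.0028 -0.0018 -1.    ]
q [-0.104  -0.3313  1.9894 -0.0021  1.4861  0.3587]
```

```bash
python3 -m creep '{"claw":[0,0,0,0,0],"travel":[[-0.004,-0.001,0],[-0.008,0,0],[-0.012,0.001,0],[-0.016,0.002,0],[-0.016,0.002,0]],"spin":[0,0,0,0,0]}'
python3 go.py;  python3 -c "
from h import *
save('wrist','w4');save('scene','s4')
a=cv2.imread('pics/s4.png')[100:250,180:380];cv2.imwrite('pics/s4z.png',cv2.resize(a,None,fx=4,fy=4,interpolation=cv2.INTER_CUBIC))"
```

```text
clock: 4.68
eef_pos: [0.4672, 0.029, 0.2265]
orientation: [0.163, 0.688, -0.16, 0.689]
force: [2.8, 7.0, -6.7]
opening: 0.0248
t 4.675 pos [0.4672 0.029  0.2265] zyaw -26.43692683413775 F [ 2.7514  6.9857 -6.7101] open 0.024754177861489424 tilt [ 0.0021  0.0034 -1.    ]
q [-0.0993 -0.3372  1.9717  0.0036  1.5053  0.3619]
```

View pics/w4.png

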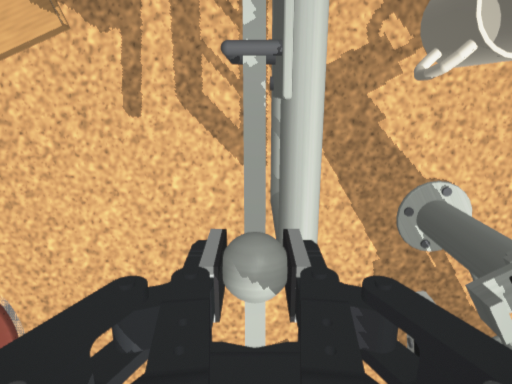

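View pics/s4z.png

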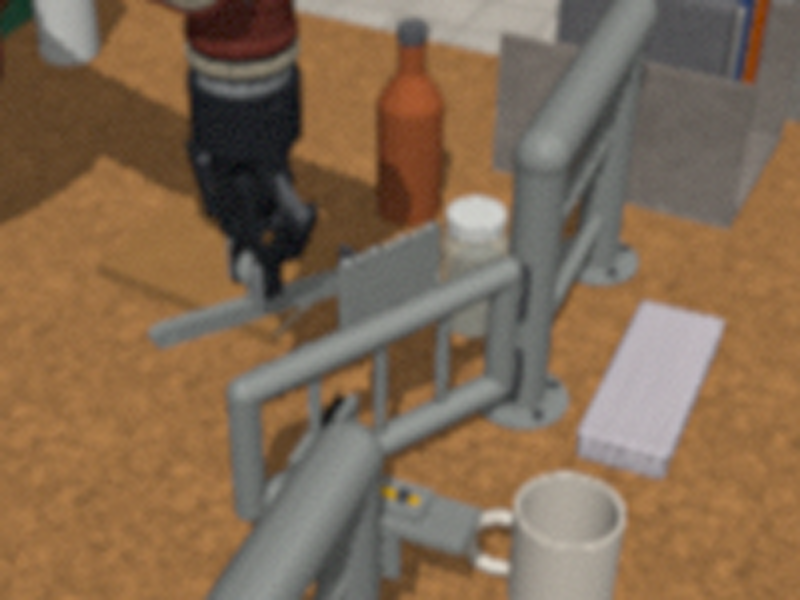

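```bash
python3 -m creep '{"claw":[0,0,0,0,0],"travel":[[0,-0.0004,0.0088],[0,-0.0007,0.0176],[0,-0.001,0.0265],[0,-0.001,0.0354],[0,-0.0009,0.0443]],"spin":[-0.038,-0.076,-0.115,-0.153,-0.191]}'
python3 go.py; python3 -c "
from h import *
save('wrist','w5')";python3 go.py
```

```text
clock: 5.4
eef_pos: [0.4983, 0.0119, 0.2262]
orientation: [0.11, 0.699, -0.109, 0.699]
force: [1.8, 4.4, -5.5]
opening: 0.0253
t 5.4 pos [0.4983 0.0119 0.2262] zyaw -17.792296613482268 F [ 1.8327  4.3894 -5.5099] open 0.02529475042006288 tilt [ 0.0002  0.0021 -1.    ]
q [-0.1267 -0.2544  1.9066  0.0021  1.4895  0.1837]
t 5.45 pos [0.499  0.0116 0.2263] zyaw -17.76042228064107 F [ 3.0913  5.1631 -5.4866] open 0.02493632893003882 tilt [ 0.0012  0.0019 -1.    ]
q [-0.1271 -0.2533  1.9056  0.0021  1.4884  0.1827]
```

View pics/w5.png

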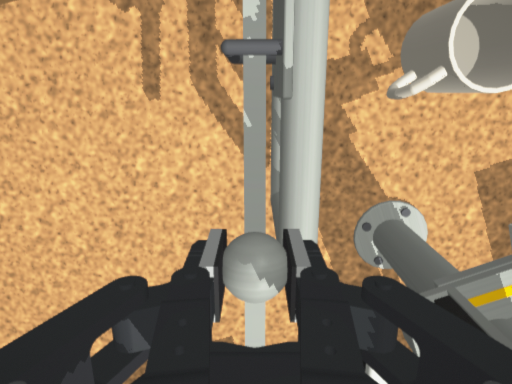

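```bash
python3 -m creep '{"claw":[0,0,0,0,0],"travel":[[0,-0.0003,0.0088],[0,-0.0005,0.0176],[0,-0.0006,0.0265],[0,-0.0006,0.0354],[0,-0.0005,0.0443]],"spin":[-0.038,-0.076,-0.115,-0.153,-0.191]}'
python3 go.py
```

```text
clock: 6.08
eef_pos: [0.5319, -0.0003, 0.2265]
orientation: [0.057, 0.705, -0.057, 0.705]
force: [0.4, 3.6, -5.0]
opening: 0.0249
t 6.075 pos [ 0.5319 -0.0003  0.2265] zyaw -9.18025655905248 F [ 0.393   3.6108 -5.043 ] open 0.024938913357742554 tilt [-0.0002  0.0003 -1.    ]
q [-0.1406 -0.1684  1.833   0.0002  1.4772  0.0196]
```

```bash
python3 -m creep '{"claw":[0,0,0,0,0],"travel":[[0,-0.0004,0.0059],[0,-0.0007,0.0118],[0,-0.001,0.0177],[0,-0.0012,0.0236],[0,-0.0012,0.0295]],"spin":[-0.0255,-0.051,-0.0765,-0.102,-0.127]}'
python3 go.py;python3 -c "
from h import *
save('top','t6');save('scene','s6');save('wrist','w6')
a=cv2.imread('pics/s6.png')[120:220,200:320];cv2.imwrite('pics/s6z.png',cv2.resize(a,None,fx=6,fy=6,interpolation=cv2.INTER_CUBIC))
a=cv2.imread('pics/t6.png')[120:220,190:310];cv2.imwrite('pics/t6z.png',cv2.resize(a,None,fx=6,fy=6,interpolation=cv2.INTER_CUBIC))"
```

```text
clock: 6.7
eef_pos: [0.5549, -0.0054, 0.2267]
orientation: [0.021, 0.707, -0.022, 0.707]
force: [-1.7, 1.2, -3.8]
opening: 0.0249
t 6.7 pos [ 0.5549 -0.0054  0.2267] zyaw -3.506528398961539 F [-1.6866  1.1829 -3.8107] open 0.024873290480088874 tilt [-0.     -0.0009 -1.    ]
q [-0.1433 -0.1115  1.7815 -0.0009  1.4715 -0.082 ]
```

View pics/s6z.png

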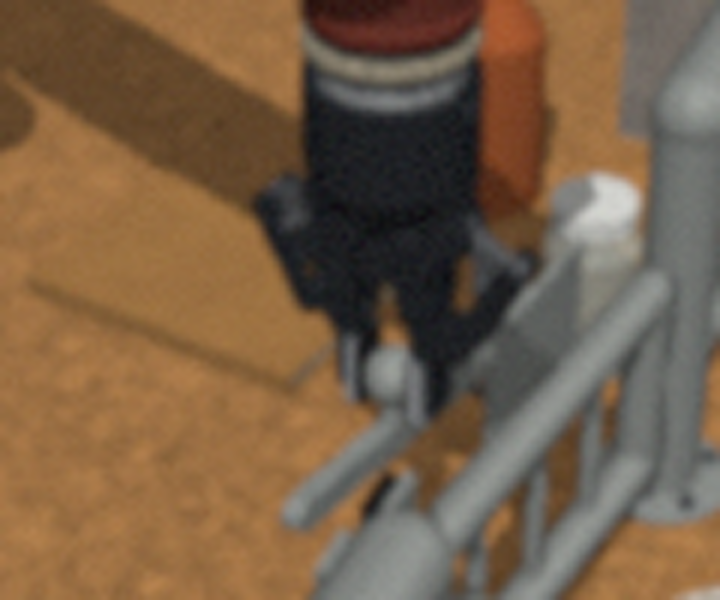

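View pics/t6z.png

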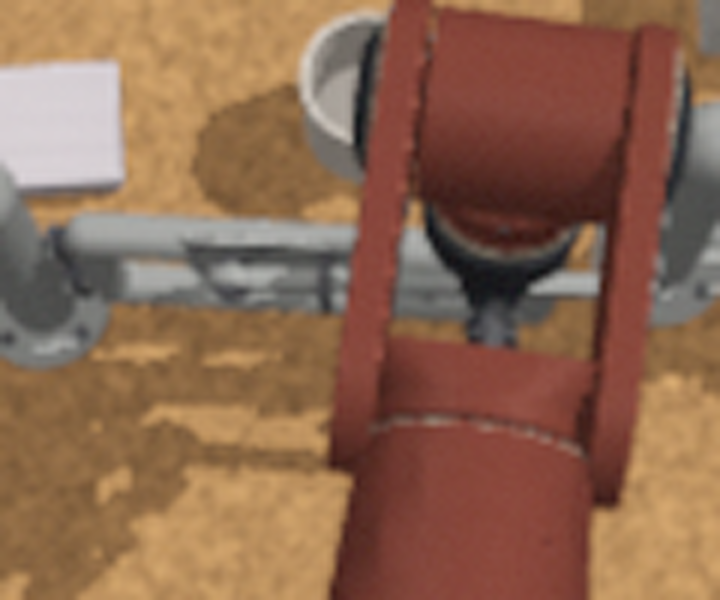

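View pics/w6.png

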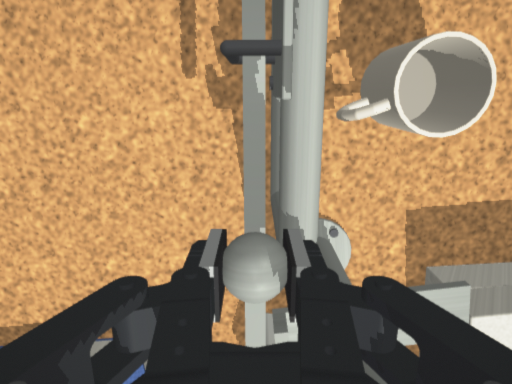

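```bash
python3 - <<'E'
from h import *
for a in(.08,.1,.13,.16): print(a,(px('s6',np.array([.551,-.0941,.195+.224*np.sin(a)]))[:2]-[200,120])*6)
E
```

```text
0.08 [287.30094109 538.08518307]
0.1 [286.94083255 530.36867326]
0.13 [286.39817486 518.74044791]
0.16 [285.85294789 507.05716695]
```

```bash
python3 -m creep '{"claw":[0,0,0,0,0],"travel":[[0,-0.0003,0.0036],[0,-0.0006,0.0073],[0,-0.0009,0.011],[0,-0.0012,0.0146],[0,-0.0012,0.0146]],"spin":[-0.016,-0.032,-0.048,-0.064,-0.064]}'
python3 go.py;python3 -c "
from h import *
save('wrist','w7');save('scene','s7')
a=cv2.imread('pics/s7.png')[120:220,200:320];cv2.imwrite('pics/s7z.png',cv2.resize(a,None,fx=6,fy=6,interpolation=cv2.INTER_CUBIC))"; python3 go.py
```

```text
clock: 7.48
eef_pos: [0.5667, -0.0071, 0.2267]
orientation: [0.004, 0.707, -0.005, 0.707]
force: [0.5, -3.0, -3.0]
opening: 0.0252
t 7.475 pos [ 0.5667 -0.0071  0.2267] zyaw -0.6965746727160423 F [ 0.4589 -3.004  -2.9654] open 0.02524709668817092 tilt [ 0.0006 -0.0009 -1.    ]
q [-0.1434 -0.0834  1.7552 -0.0008  1.469  -0.1312]
t 7.575 pos [ 0.5665 -0.007   0.2267] zyaw -0.7118953006120692 F [-0.7484 -3.3405 -2.7624] open 0.02492482954724033 tilt [ 0.0007 -0.0008 -1.    ]
q [-0.1434 -0.0837  1.7555 -0.0007  1.4691 -0.1309]
```

View pics/s7z.png

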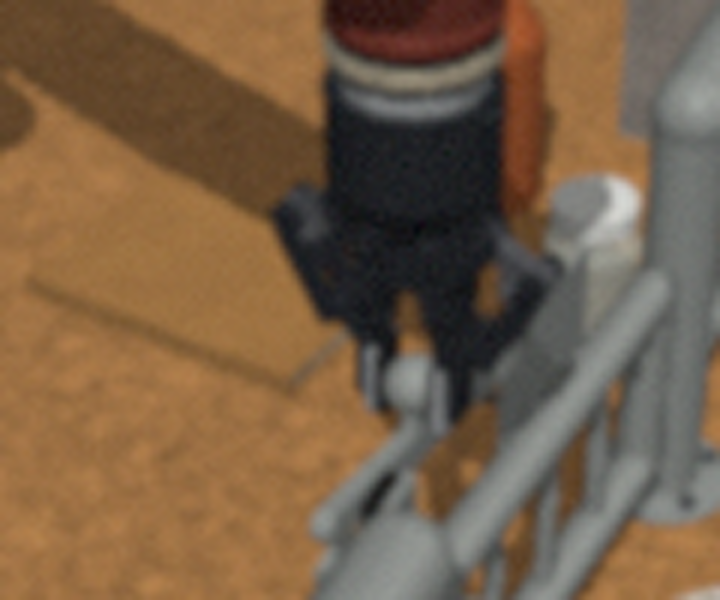

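View pics/w7.png

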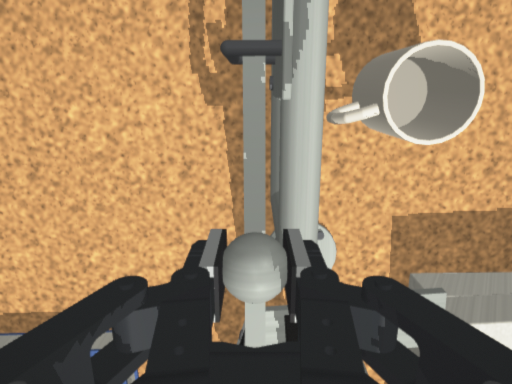

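```bash
python3 -m creep '{"claw":[0,0,0,0,0],"travel":[[0,-0.0003,0.001],[0,-0.0006,0.002],[0,-0.0009,0.003],[0,-0.0009,0.003],[0,-0.0009,0.003]],"spin":[-0.004,-0.008,-0.013,-0.013,-0.013]}'
python3 go.py
python3 -m creep '{"claw":[0,0,0,0,0],"travel":[[0,-0.0001,0.0005],[0,-0.0002,0.001],[0,-0.0002,0.001],[0,-0.0002,0.001],[0,-0.0002,0.001]],"spin":[-0.002,-0.0045,-0.0045,-0.0045,-0.0045]}'
python3 go.py
```

```text
clock: 8.2
eef_pos: [0.5687, -0.0073, 0.2265]
orientation: [0.001, 0.707, -0.001, 0.707]
force: [0.2, -3.1, -3.1]
opening: 0.0252
t 8.2 pos [ 0.5687 -0.0073  0.2265] zyaw -0.10560552490260831 F [ 0.2299 -3.1111 -3.119 ] open 0.025168437572140517 tilt [ 0.0002 -0.     -1.    ]
q [-0.1437 -0.0779  1.7503  0.      1.469  -0.1419]
clock: 8.82
eef_pos: [0.5694, -0.0075, 0.2265]
orientation: [-0.0, 0.707, 0.001, 0.707]
force: [0.2, -3.3, -3.0]
opening: 0.0253
t 8.825 pos [ 0.5694 -0.0075  0.2265] zyaw 0.09032413239763028 F [ 0.1559 -3.3434 -3.0027] open 0.025296026593324982 tilt [ 0.      0.0002 -1.    ]
q [-0.1439 -0.076   1.7486  0.0002  1.469  -0.1455]
```

```bash
python3 -m creep '{"claw":[0,0,0,0,0],"travel":[[0,-0.0001,0.0005],[0,-0.0002,0.001],[0,-0.0002,0.001],[0,-0.0002,0.001],[0,-0.0002,0.001]],"spin":[-0.002,-0.0045,-0.0045,-0.0045,-0.0045]}'
python3 go.py|head -1
```

```text
clock: 9.45
eef_pos: [0.5703, -0.0076, 0.2265]
orientation: [-0.002, 0.707, 0.002, 0.707]
force: [-1.2, -1.8, -2.7]
opening: 0.0249
t 9.45 pos [ 0.5703 -0.0076  0.2265] zyaw 0.2958338604970166 F [-1.1537 -1.7903 -2.681 ] open 0.0249265331290901 tilt [ 0.0001  0.0003 -1.    ]
```

```bash
python3 -m creep '{"claw":[0,0,0,0,0],"travel":[[0,-0.0001,0.0005],[0,-0.0002,0.001],[0,-0.0002,0.001],[0,-0.0002,0.001],[0,-0.0002,0.001]],"spin":[-0.002,-0.0045,-0.0045,-0.0045,-0.0045]}'
python3 go.py|head -1
```

```text
clock: 10.07
eef_pos: [0.5711, -0.0077, 0.2264]
orientation: [-0.003, 0.707, 0.003, 0.707]
force: [-0.3, -0.1, -3.5]
opening: 0.0244
t 10.075 pos [ 0.5711 -0.0077  0.2264] zyaw 0.5021236962824275 F [-0.2692 -0.0531 -3.5032] open 0.024376365379673866 tilt [ 0.      0.0004 -1.    ]
```

```bash
python3 -m creep '{"claw":[0,0,0,0,0],"travel":[[0,-0.0001,0.0005],[0,-0.0001,0.001],[0,-0.0001,0.001],[0,-0.0001,0.001],[0,-0.0001,0.001]],"spin":[-0.002,-0.0045,-0.0045,-0.0045,-0.0045]}'
python3 go.py|head -1
```

```text
clock: 10.7
eef_pos: [0.5718, -0.0078, 0.2265]
orientation: [-0.004, 0.707, 0.004, 0.707]
force: [1.2, 0.5, -4.4]
opening: 0.0248
t 10.7 pos [ 0.5718 -0.0078  0.2265] zyaw 0.6991618020580171 F [ 1.2472  0.5361 -4.3991] open 0.024795431856391763 tilt [-0.      0.0003 -1.    ]
```

```bash
python3 -c "
from h import *
save('scene','s8')
a=cv2.imread('pics/s8.png')[170:220,230:290];cv2.imwrite('pics/s8z.png',cv2.resize(a,None,fx=12,fy=12,interpolation=cv2.INTER_CUBIC))"
```

```text
(no output)
```

View pics/s8z.png

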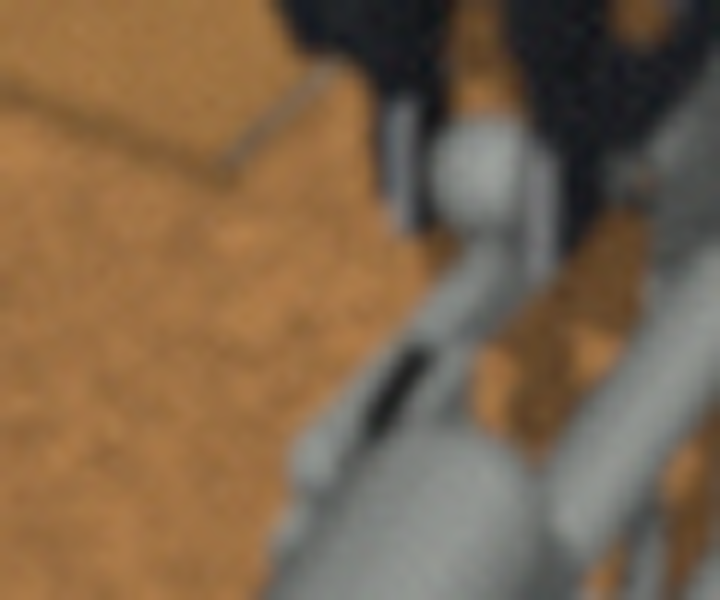

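```bash
python3 -m creep '{"claw":[0,0,0,0,0],"travel":[[0,-0.0001,0.0004],[0,-0.0001,0.0008],[0,-0.0001,0.0008],[0,-0.0001,0.0008],[0,-0.0001,0.0008]],"spin":[-0.002,-0.0035,-0.0035,-0.0035,-0.0035]}'
python3 go.py|head -1
```

```text
clock: 11.38
eef_pos: [0.5725, -0.0079, 0.2264]
orientation: [-0.005, 0.707, 0.005, 0.707]
force: [-0.3, 1.6, -5.0]
opening: 0.0249
t 11.375 pos [ 0.5725 -0.0079  0.2264] zyaw 0.8579652178928678 F [-0.2722  1.6093 -5.0466] open 0.0249330711653383 tilt [-0.0001  0.0003 -1.    ]
```

```bash
python3 -m creep '{"claw":[0,0,0,0,0],"travel":[[0,-0.0001,0.0004],[0,-0.0001,0.0006],[0,-0.0001,0.0006],[0,-0.0001,0.0006],[0,-0.0001,0.0006]],"spin":[-0.002,-0.003,-0.003,-0.003,-0.003]}'
python3 go.py|head -1
```

```text
clock: 12.0
eef_pos: [0.573, -0.008, 0.2264]
orientation: [-0.006, 0.707, 0.006, 0.707]
force: [0.7, 3.4, -4.9]
opening: 0.0253
t 12.0 pos [ 0.573  -0.008   0.2264] zyaw 0.9915341771201176 F [ 0.6861  3.4186 -4.9406] open 0.025318215901748885 tilt [-0.      0.0003 -1.    ]
```

```bash
python3 -m creep '{"claw":[0,0,0,0,0],"travel":[[0,0.0003,0.0004],[0,0.0005,0.0006],[0,0.0005,0.0006],[0,0.0005,0.0006],[0,0.0005,0.0006]],"spin":[-0.002,-0.003,-0.003,-0.003,-0.003]}'
python3 go.py|head -1
```

```text
clock: 12.62
eef_pos: [0.5735, -0.0079, 0.2266]
orientation: [-0.007, 0.707, 0.007, 0.707]
force: [0.5, -0.0, -4.3]
opening: 0.0248
t 12.625 pos [ 0.5735 -0.0079  0.2266] zyaw 1.118319026867644 F [ 0.5284 -0.0122 -4.2965] open 0.024809315560217 tilt [ 0.0001 -0.0005 -1.    ]
```

```bash
python3 -m creep '{"claw":[0,0,0,0,0],"travel":[[0,0,0.0004],[0,0,0.0006],[0,0,0.0006],[0,0,0.0006],[0,0,0.0006]],"spin":[-0.002,-0.003,-0.003,-0.003,-0.003]}'
python3 go.py|head -1
```

```text
clock: 13.25
eef_pos: [0.574, -0.0079, 0.2266]
orientation: [-0.008, 0.707, 0.008, 0.707]
force: [0.9, -1.5, -3.5]
opening: 0.0253
t 13.25 pos [ 0.574  -0.0079  0.2266] zyaw 1.2552724559894803 F [ 0.9385 -1.4833 -3.5278] open 0.02532935340466555 tilt [ 0.0002 -0.0005 -1.    ]
```

```bash
python3 -m creep '{"claw":[0,0,0,0,0],"travel":[[0,-0.0001,0.0004],[0,-0.0001,0.0006],[0,-0.0001,0.0006],[0,-0.0001,0.0006],[0,-0.0001,0.0006]],"spin":[-0.002,-0.003,-0.003,-0.003,-0.003]}'
python3 go.py|head -1
```

```text
clock: 13.88
eef_pos: [0.5745, -0.0079, 0.2266]
orientation: [-0.009, 0.707, 0.008, 0.707]
force: [0.2, -2.6, -2.6]
opening: 0.0254
t 13.875 pos [ 0.5745 -0.0079  0.2266] zyaw 1.3908564517448587 F [ 0.1826 -2.6004 -2.6055] open 0.02541188283862479 tilt [ 0.0003 -0.0004 -1.    ]
```

```bash
python3 -m creep '{"claw":[0,0,0,0,0],"travel":[[0,-0.0001,0.0004],[0,-0.0001,0.0006],[0,-0.0001,0.0006],[0,-0.0001,0.0006],[0,-0.0001,0.0006]],"spin":[-0.002,-0.003,-0.003,-0.003,-0.003]}'
python3 go.py|head -1
```

```text
clock: 14.5
eef_pos: [0.575, -0.008, 0.2266]
orientation: [-0.01, 0.707, 0.009, 0.707]
force: [-0.4, -4.1, -1.9]
opening: 0.0249
t 14.5 pos [ 0.575  -0.008   0.2266] zyaw 1.523374908992096 F [-0.4023 -4.0703 -1.9008] open 0.024859744341399485 tilt [ 0.0003 -0.0003 -1.    ]
```

```bash
python3 -m creep '{"claw":[0,0,0,0,0],"travel":[[0,-0.0003,0.0004],[0,-0.0004,0.0006],[0,-0.0004,0.0006],[0,-0.0004,0.0006],[0,-0.0004,0.0006]],"spin":[-0.002,-0.003,-0.003,-0.003,-0.003]}'
python3 go.py|head -1
```

```text
clock: 15.12
eef_pos: [0.5754, -0.008, 0.2265]
orientation: [-0.01, 0.707, 0.01, 0.707]
force: [-0.2, -3.4, -3.0]
opening: 0.0249
t 15.125 pos [ 0.5754 -0.008   0.2265] zyaw 1.6675802396815835 F [-0.2008 -3.3755 -2.9835] open 0.024949082312191718 tilt [ 0.0001  0.0001 -1.    ]
```

```bash
python3 -c "
from h import *
save('scene','s9')
a=cv2.imread('pics/s9.png')[170:220,230:290];cv2.imwrite('pics/s9z.png',cv2.resize(a,None,fx=12,fy=12,interpolation=cv2.INTER_CUBIC))"; python3 go.py|head -1
```

```text
t 15.175 pos [ 0.5754 -0.008   0.2265] zyaw 1.6674420656935798 F [ 1.0763 -3.1357 -2.6187] open 0.02515230239474172 tilt [ 0.0001  0.0001 -1.    ]
```

View pics/s9z.png

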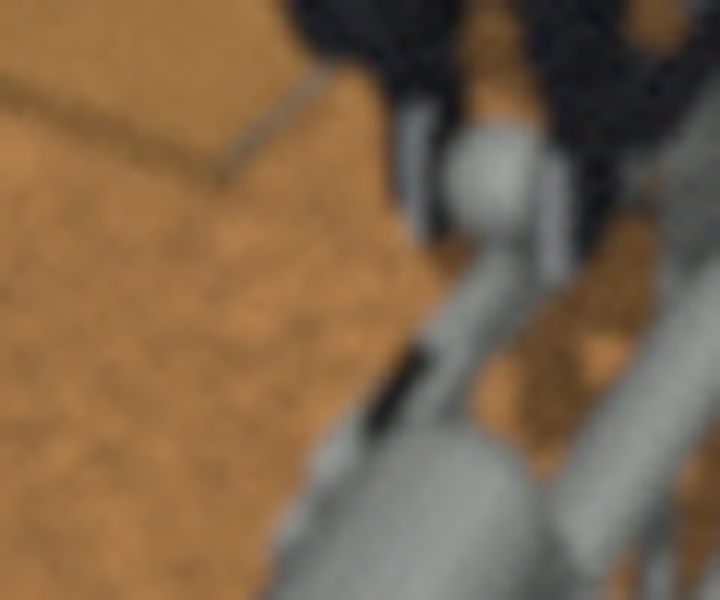

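```bash
python3 -m creep '{"claw":[0,0,0,0,0],"travel":[[0,-0.0003,0.0004],[0,-0.0004,0.0006],[0,-0.0004,0.0006],[0,-0.0004,0.0006],[0,-0.0004,0.0006]],"spin":[-0.002,-0.003,-0.003,-0.003,-0.003]}'
python3 go.py|head -1
```

```text
clock: 15.8
eef_pos: [0.5758, -0.0082, 0.2264]
orientation: [-0.011, 0.707, 0.011, 0.707]
force: [0.4, -0.5, -2.5]
opening: 0.0247
t 15.8 pos [ 0.5758 -0.0082  0.2264] zyaw 1.804467186891834 F [ 0.4337 -0.5124 -2.4594] open 0.024695129085030416 tilt [-0.0002  0.0005 -1.    ]
```

```bash
python3 -m creep '{"claw":[0,0,0,0,0],"travel":[[0,-0.0003,0.0004],[0,-0.0004,0.0006],[0,-0.0004,0.0006],[0,-0.0004,0.0006],[0,-0.0004,0.0006]],"spin":[-0.002,-0.003,-0.003,-0.003,-0.003]}'
python3 go.py|head -1
```

```text
clock: 16.42
eef_pos: [0.5763, -0.0083, 0.2263]
orientation: [-0.012, 0.707, 0.012, 0.707]
force: [0.4, 2.0, -5.5]
opening: 0.0247
t 16.425 pos [ 0.5763 -0.0083  0.2263] zyaw 1.9434423359156712 F [ 0.4481  2.0222 -5.4973] open 0.02470977759387006 tilt [-0.0002  0.0009 -1.    ]
```

```bash
python3 -m creep '{"claw":[0,0,0,0,0],"travel":[[0,0.0001,0.0004],[0,0.0001,0.0006],[0,0.0001,0.0006],[0,0.0001,0.0006],[0,0.0001,0.0006]],"spin":[-0.002,-0.003,-0.003,-0.003,-0.003]}'
python3 go.py|head -1
```

```text
clock: 17.05
eef_pos: [0.5766, -0.0083, 0.2263]
orientation: [-0.013, 0.707, 0.013, 0.707]
force: [-1.7, 3.6, -6.0]
opening: 0.0249
t 17.05 pos [ 0.5766 -0.0083  0.2263] zyaw 2.076958413174697 F [-1.7327  3.6029 -6.0457] open 0.024945509781208918 tilt [-0.0007  0.0006 -1.    ]
```

```bash
python3 -m creep '{"claw":[0,0,0,0,0],"travel":[[0,0.0001,0.0004],[0,0.0001,0.0006],[0,0.0001,0.0006],[0,0.0001,0.0006],[0,0.0001,0.0006]],"spin":[-0.002,-0.003,-0.003,-0.003,-0.003]}'
python3 go.py|head -1
```

```text
clock: 17.68
eef_pos: [0.5769, -0.0084, 0.2263]
orientation: [-0.013, 0.707, 0.014, 0.707]
force: [-3.0, 3.9, -4.4]
opening: 0.0251
t 17.675 pos [ 0.5769 -0.0084  0.2263] zyaw 2.207561911337945 F [-3.0146  3.9277 -4.3686] open 0.02513395061094876 tilt [-0.0012  0.0003 -1.    ]
```

```bash
python3 -m creep '{"claw":[0,0,0,0,0],"travel":[[0.003,-0.0004,-0.0004],[0.007,-0.0016,-0.0006],[0.011,-0.0028,-0.0006],[0.0145,-0.004,-0.0006],[0.0175,-0.005,-0.0006]],"spin":[0,0,0,0,0]}'
python3 go.py;python3 -c "
from h import *
save('scene','s10')
a=cv2.imread('pics/s10.png')[170:220,230:290];cv2.imwrite('pics/s10z.png',cv2.resize(a,None,fx=12,fy=12,interpolation=cv2.INTER_CUBIC))"; python3 go.py|head -1
```

```text
clock: 18.3
eef_pos: [0.5771, -0.0126, 0.2126]
orientation: [-0.013, 0.707, 0.014, 0.707]
force: [-3.2, 3.9, -0.8]
opening: 0.0249
t 18.3 pos [ 0.5771 -0.0126  0.2126] zyaw 2.194948137344847 F [-3.2051  3.8772 -0.7853] open 0.024920799569492936 tilt [ 0.0005  0.0002 -1.    ]
q [-0.1508 -0.0484  1.7455  0.0003  1.444  -0.1892]
t 18.35 pos [ 0.5771 -0.0127  0.2123] zyaw 2.191610817566986 F [-1.751   2.9077 -1.8865] open 0.024889924589386984 tilt [ 0.0003  0.0001 -1.    ]
```

View pics/s10z.png

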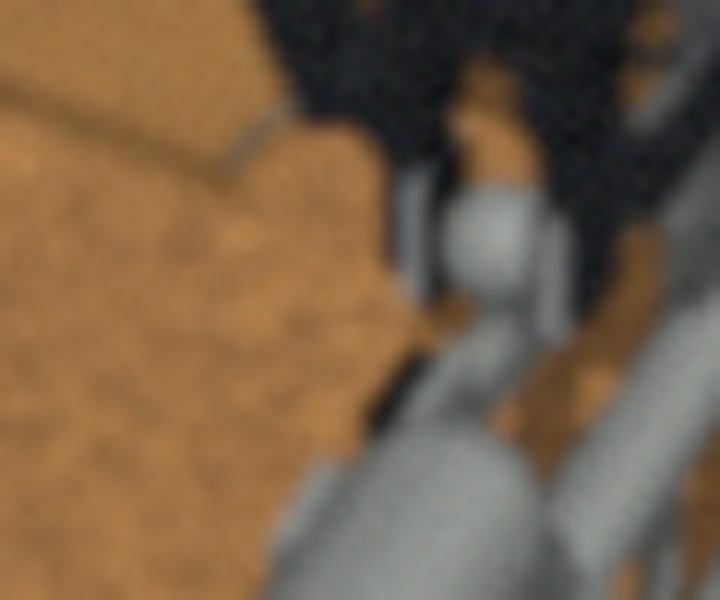

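```bash
python3 -m creep '{"claw":[0,0,0,0,0],"travel":[[0.0008,-0.0003,-0.0003],[0.0016,-0.0006,-0.0003],[0.0025,-0.001,-0.0003],[0.0025,-0.001,-0.0003],[0.0025,-0.001,-0.0003]],"spin":[0,0,0,0,0]}'
python3 go.py|head -1
```

```text
clock: 18.98
eef_pos: [0.5769, -0.0131, 0.2105]
orientation: [-0.013, 0.707, 0.014, 0.707]
force: [0.4, 6.1, -2.6]
opening: 0.0251
t 18.975 pos [ 0.5769 -0.0131  0.2105] zyaw 2.2083856156560846 F [ 0.389   6.0665 -2.6097] open 0.02505072835768017 tilt [ 0.0005  0.0005 -1.    ]
```

```bash
python3 -m creep '{"claw":[0,0,0,0,0],"travel":[[0.0005,-0.0001,0],[0.001,-0.0003,0],[0.001,-0.0003,0],[0.001,-0.0003,0],[0.001,-0.0003,0]],"spin":[0,0,0,0,0]}'
python3 go.py|head -1
```

```text
clock: 19.6
eef_pos: [0.5769, -0.0133, 0.2096]
orientation: [-0.013, 0.707, 0.014, 0.707]
force: [0.8, 5.2, -1.8]
opening: 0.0249
t 19.6 pos [ 0.5769 -0.0133  0.2096] zyaw 2.2093204019324832 F [ 0.839   5.247  -1.7887] open 0.02487932628659142 tilt [ 0.0004  0.0006 -1.    ]
```

Fx ≈ 0 (cushion released), no floor yet; a bit lower.

```bash
python3 -m creep '{"claw":[0,0,0,0,0],"travel":[[0.0005,0.0003,0],[0.001,0.0003,0],[0.001,0.0003,0],[0.001,0.0003,0],[0.001,0.0003,0]],"spin":[0,0,0,0,0]}'
python3 go.py|head -1
```

```text
clock: 20.23
eef_pos: [0.5769, -0.0133, 0.2094]
orientation: [-0.014, 0.707, 0.014, 0.707]
force: [-2.1, 4.6, 2.8]
opening: 0.0249
t 20.225 pos [ 0.5769 -0.0133  0.2094] zyaw 2.2063054990984443 F [-2.1304  4.6227  2.8208] open 0.024945538682412095 tilt [ 0.0006 -0.0001 -1.    ]
```

```bash
python3 -m creep '{"claw":[0,0,0,0,0],"travel":[[0.0005,0,0],[0.001,0,0],[0.001,0,0],[0.001,0,0],[0.001,0,0]],"spin":[0,0,0,0,0]}'
python3 go.py|head -1
```

```text
clock: 20.85
eef_pos: [0.577, -0.0133, 0.2094]
orientation: [-0.014, 0.707, 0.014, 0.707]
force: [-4.2, 5.3, 4.9]
opening: 0.025
t 20.85 pos [ 0.577  -0.0133  0.2094] zyaw 2.207146295724506 F [-4.2431  5.2619  4.8663] open 0.024981943982020232 tilt [ 0.0007 -0.0001 -1.    ]
```

```bash
python3 -m creep '{"claw":[0,0.2,0.5,0.7,0.8],"travel":[[-0.0012,0,-0.0006],[-0.0012,0,-0.0006],[-0.0012,0,-0.0006],[-0.0012,0,-0.0006],[-0.0012,0,-0.0006]],"spin":[0,0,0,0,0]}'
python3 go.py|head -1;  python3 -c "
from h import *
save('wrist','w11')"
```

```text
clock: 21.48
eef_pos: [0.5761, -0.0139, 0.2087]
orientation: [-0.014, 0.707, 0.013, 0.707]
force: [0.1, 0.8, -0.6]
opening: 0.0682
t 21.475 pos [ 0.5761 -0.0139  0.2087] zyaw 2.192618246099749 F [ 0.0668  0.7827 -0.6078] open 0.06820289860728922 tilt [-0.0007 -0.0009 -1.    ]
```

View pics/w11.png

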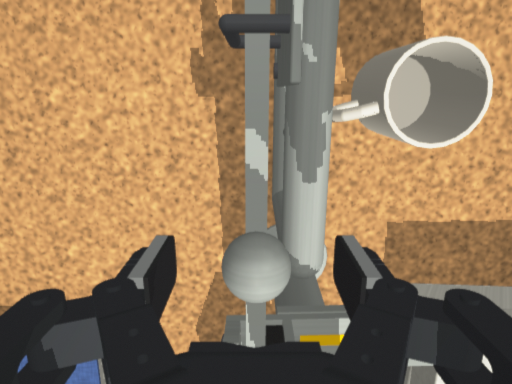

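```bash
python3 -m creep '{"claw":[1,1,1,1,1],"travel":[[-0.01,0,0],[-0.04,0,0],[-0.09,0,0],[-0.14,0,0],[-0.19,0,0]],"spin":[0,0,0,0,0]}'
python3 -m creep '{"claw":[1,1,1,1,1],"travel":[[0,0,-0.04],[0,0,-0.1],[0,0,-0.16],[0,0,-0.18],[0,0,-0.18]],"spin":[0,0,0,0,0]}'
python3 go.py|head -1;  python3 -c "
from h import *
save('wrist','w12');save('top','t12');save('scene','s12')
a=cv2.imread('pics/s12.png')[120:220,200:320];b=cv2.imread('pics/t12.png')[120:220,190:310]
cv2.imwrite('pics/f12.png',cv2.resize(np.vstack([a,b]),None,fx=3*2,fy=3,interpolation=cv2.INTER_CUBIC)) if 0 else None
cv2.imwrite('pics/s12z.png',cv2.resize(a,None,fx=6,fy=6,interpolation=cv2.INTER_CUBIC));cv2.imwrite('pics/t12z.png',cv2.resize(b,None,fx=6,fy=6,interpolation=cv2.INTER_CUBIC))"
```

```text
clock: 22.15
eef_pos: [0.5762, -0.0134, 0.3632]
orientation: [-0.014, 0.707, 0.013, 0.707]
force: [1.1, -0.2, 0.6]
opening: 0.0853
clock: 22.78
eef_pos: [0.4319, -0.019, 0.3623]
orientation: [-0.014, 0.706, 0.013, 0.708]
force: [0.3, 0.3, 0.6]
opening: 0.0852
t 22.775 pos [ 0.4319 -0.019   0.3623] zyaw 2.181161256325935 F [0.341  0.2704 0.6415] open 0.08521381777855715 tilt [ 0.0027 -0.0008 -1.    ]
```

View pics/t12z.png

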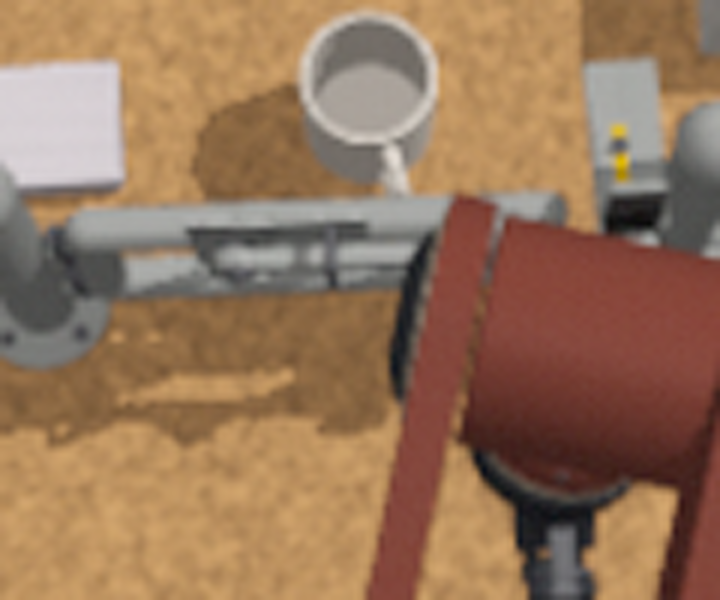

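View pics/s12z.png

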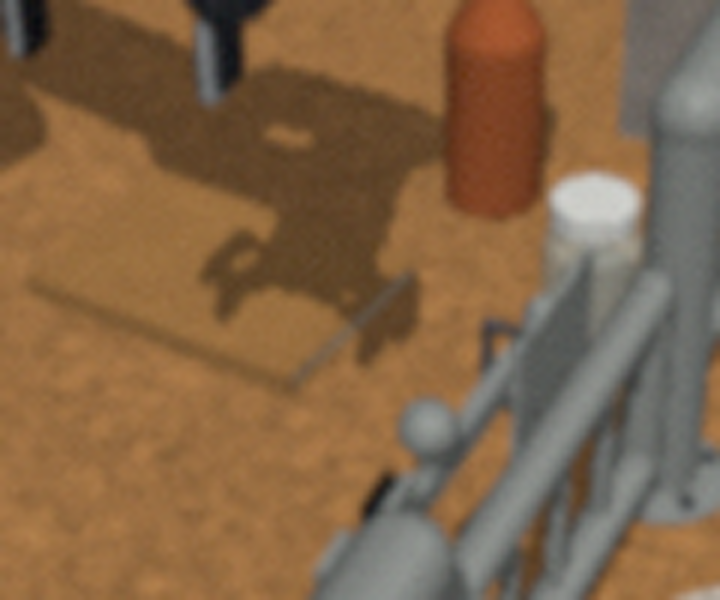

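View pics/w12.png

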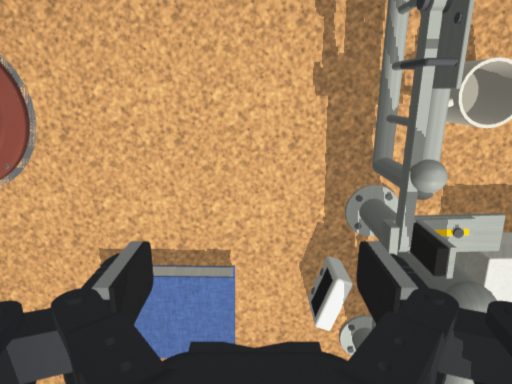

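```bash
python3 -m creep '{"claw":[1,1,1,1,1],"travel":[[0,-0.06,0],[0,-0.13,-0.02],[0,-0.2,-0.03],[0,-0.26,-0.04],[0,-0.26,-0.04]],"spin":[0,0,0,0,0]}'
python3 go.py|head -1;  python3 -c "
from h import *
save('wrist','w13');save('top','t13')
b=cv2.imread('pics/t13.png')[130:200,210:310]
cv2.imwrite('pics/t13z.png',cv2.resize(b,None,fx=8,fy=8,interpolation=cv2.INTER_CUBIC))"
```

```text
clock: 23.55
eef_pos: [0.4083, -0.2307, 0.3601]
orientation: [-0.011, 0.708, 0.012, 0.706]
force: [0.8, 0.8, 0.4]
opening: 0.0853
t 23.55 pos [ 0.4083 -0.2307  0.3601] zyaw 1.9306641163735991 F [0.7856 0.8041 0.4387] open 0.08534588338161991 tilt [-0.0021  0.0012 -1.    ]
```

View pics/t13z.png

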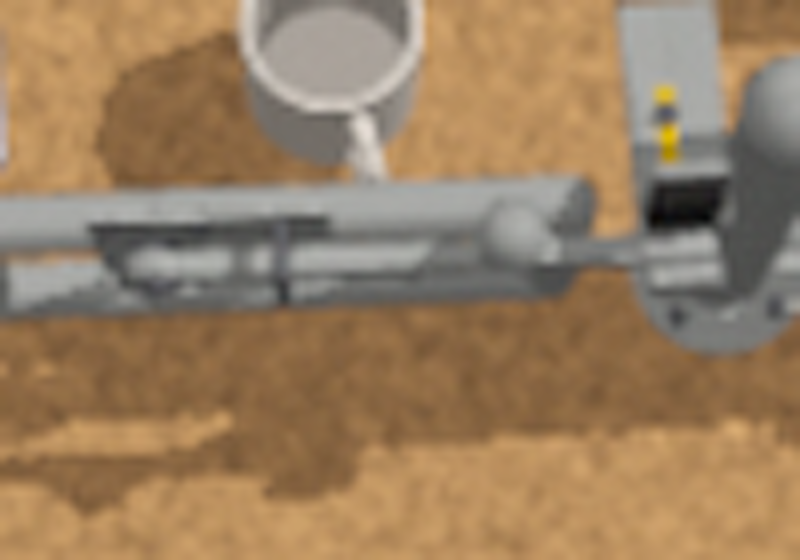

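View pics/w13.png

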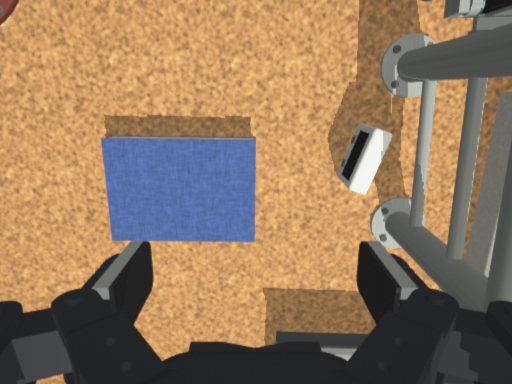

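```bash
python3 - <<'E'
from h import *
o=np.array([.602,.0665]);X=np.array([.998,.0636]);Y=np.array([-.0636,.998])
for u in(284,288,293,296):
  for v in range(155,168):
    p=pt('t13',u,v);r=p[:2]-o;print(u,v,[round(float(x)*1000) for x in (r@X,r@Y,p[2])])
k=onplane('t13',210+515/8,130+235/8,.227);print(k,pt('t13',274,159),(k[:2]-o)@X,(k[:2]-o)@Y)
for n in('t13',):
  a=np.load('pics/top0.npz')['im'].astype(int);b=np.load('pics/t13.npz')['im'].astype(int)
  m=(abs(a-b).sum(2)>60).astype(np.uint8)*255;cv2.imwrite('pics/diff.png',m)
E
```

```text
284 155 [-7, -118, 172]
284 156 [-12, -117, 177]
284 157 [-13, -117, 167]
284 158 [-14, -118, 159]
284 159 [21, -133, 4]
284 160 [-31, -113, 201]
284 161 [-34, -113, 202]
284 162 [-37, -113, 202]
284 163 [-38, -114, 190]
284 164 [3, -132, -2]
284 165 [-1, -132, 3]
284 166 [-4, -132, -1]
284 167 [-8, -132, -4]
288 155 [36, -150, 0]
288 156 [34, -150, -5]
288 157 [29, -149, -1]
288 158 [26, -149, -4]
288 159 [21, -149, -1]
288 160 [-33, -125, 206]
288 161 [-35, -125, 203]
288 162 [-39, -125, 203]
288 163 [-39, -126, 192]
288 164 [3, -147, -6]
288 165 [-1, -147, -5]
288 166 [-5, -146, -2]
288 167 [-9, -146, 0]
293 155 [-28, -138, 245]
293 156 [-29, -138, 236]
293 157 [-30, -139, 228]
293 158 [-30, -141, 214]
293 159 [-29, -142, 199]
293 160 [-33, -142, 203]
293 161 [-37, -141, 203]
293 162 [-39, -141, 201]
293 163 [-43, -141, 202]
293 164 [-46, -140, 204]
293 165 [-49, -140, 201]
293 166 [-51, -141, 195]
293 167 [-51, -142, 180]
296 155 [-29, -146, 247]
296 156 [-29, -148, 234]
296 157 [-30, -149, 225]
296 158 [-29, -151, 211]
296 159 [-31, -151, 204]
296 160 [-35, -151, 205]
296 161 [-37, -151, 202]
296 162 [-40, -151, 202]
296 163 [-45, -150, 207]
296 164 [-48, -149, 207]
296 165 [-50, -149, 204]
296 166 [-50, -151, 190]
296 167 [-11, -175, 0]
[ 0.57408962 -0.01645083  0.227     ] [ 0.57245443 -0.01465589  0.23823754] -0.03313023598496763 -0.0810098260171768
```

View pics/diff.png

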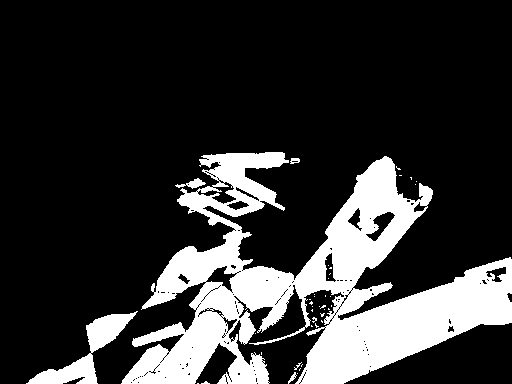

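```bash
python3 -c "
from h import *
print(workorder.sign_off())"
```

```text
the job is handed in; nothing more can be done
None
```

The gate is shut, the bar lies level in the catch behind the striker, and the job was handed in at about 23.6 s of the 42 s. `sign_off` gives no verdict, so what follows rests on my own measurements.

**What I did:** I gripped the ball knob from above and lifted the bar to about 0.13–0.15 rad. I then swung the gate along its arc and crept the last few millimetres in about 0.5 mm steps. I stopped at a light touch on the cushion, about 3 N at the wrist. After backing off half a millimetre, I lowered the bar until it met the floor at about 5 N, let go and drew clear.

**Last checks:**
- **Bar height:** its top reads 0.203 m beside and inside the catch, which is what a level bar on the catch floor should give.
- **Bar position:** along the railing's x it lies at about -31 to -40 mm. The cushion face is at -30 mm and the striker spans -43 to -51 mm, so the bar sits between them.
- **Gate angle:** about 0.01–0.025 rad, well inside the limit. I took no separate speed reading.
- **Other things on the ledge:** comparing the first and last top views, nothing changed except the gate, the arm and shadows. The arm hid part of the ledge near the robot.

**What disagreed:**
- The cushion touch came about 3 mm further at the knob than my first camera estimate, roughly the calibration error.
- The finger opening read 25 mm on the 28 mm knob, but the grip held without slipping.
- I measured forces only at the wrist, so the actual force on the cushion is inferred to have been about 2–3 N.

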